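# Point out the faulty chainring and mark it as a reject

### The arm

A 6-joint arm with a two-finger parallel gripper is mounted at the origin on the work surface. World frame = base frame: x ahead of the robot, y to its left, z up, the work surface at z = 0. Lengths are in mm, angles in degrees, forces in N, time in s.
With the tool pointing down it reaches from about 250 to 775 mm from the base axis. Payload 4 kg.
Tool frame: the origin (TCP) lies at the very end of the fingers, on their centre line; the grasp point (between the pads) lies 19 mm behind it (pinch_z is the distance from the TCP to the grasp point, in mm); z points along the fingers, y is the line along which they close (so a half turn about z gives the same grasp; the last joint's range is limited). The gripper opens to 94 mm and grips with 3 to 60 N. Pads are 16 mm wide; open, the fingers measure 119 mm over their backs; the gripper's body (75 mm by 177 mm) begins 78 mm behind the grasp point.
Start: joints at [67.89, 4.996, 78.535, -0, 96.463, -5.907], TCP at [153.485, 528.169, 205.506] pointing down, gripper open.
Joint ranges: [-177.83, 177.83], [-43.37, 116.18], [15.69, 146.23], [-61.86, 241.86], [9.47, 152.12], [-147.06, 147.06]. Speed limits (degrees/s): [159.86, 159.86, 180, 180, 180, 180].

### API

Orientations are given as [roll, pitch, yaw] about the fixed x, y, z axes, in that order (R = Rz(yaw) Ry(pitch) Rx(roll)).
In Python, from workcell import get_obs, grab_frame, finish_job, pinch_z gives the robot as it stands.
- The arm moves only by the tool carry_out, never from a script. Its argument "moves" is a list of rows, each a list of 7 numbers: the turn, a rotation vector about the tool's x, y, z in degrees, then the shift along the tool's x, y, z in mm, then the closure in counts, from 0 (fully open) to 255 (shut). A call has 1 to 12 rows; each row shifts and turns the commanded pose from where the row before left it, along the tool's axes as they then stand; what a row does not reach is not made up. A row lasts 1/10 s, in which the tool goes at most 50 mm and 8.59 degrees, less where a joint would pass 70% of its speed; a pose out of reach is approached as far as the arm can. A call is refused whole if a number of a shift passes 50 or a number of a turn 8.59, either way. A call with a gripper value outside its range is refused whole. The fingers move at their own pace and stop on an object; "squeeze" is the grip in N (left out, the last holds). Time passes only in rows, so rows that do not move let the fingers close. It gives the time, the measured TCP pose, the force, the opening and the grip force at its end, in the units of the state.
- get_obs(): the state, without advancing time (a new reading comes with each control period).
- grab_frame(name): name is "scene" or "top" or "wrist"; returns a dict with "pixels" (480x640x3 uint8, red, green, blue), "vertical_fov" (degrees; the focal length in pixels is half the picture's height over the tangent of half this angle, whatever the lens; pixels are square), "cx", "cy" (the principal point, pixels), "world_to_cam" (4x4, takes a point from world to camera coordinates); the wrist camera has in their place "T_tool_cam" (4x4, takes a point from camera to tool coordinates, whose origin is the TCP and whose axes are the flange's). Camera axes: x right, y down, z forward; pixel columns grow to the right and rows downward; lengths in mm; the calibration is good to about 2 mm. A picture is of the moment at which its call begins: read the wrist's pose just before it. There is no depth.
- finish_job(): hands the job in; it is judged then, once.
The state is a dict: "time_s": time; "joints": joint angles; "dq": joint speeds; "effort": joint torques, N m; "eef_pos": TCP position; "ee_rot": TCP orientation; "force": force on the tool from outside, world axes, zero at the start; "wrist_torque": the same for the moment, N m; "gripper_width": finger opening in mm; "grasp_force": force on a finger pad.
Only numpy, scipy, OpenCV 4.12 (cv2) and the standard library are available. Lean on these libraries where they do the work, as an engineer would, in place of code of your own. Each camera call takes 0.05 s, during which the arm holds its last target. There are 200 camera calls.

### The job

One of the four chainrings on the blue mat has an arm missing: point straight down with the fingertips at the middle of the place where that arm should be, from 1 to 3 cm above the ring, and hold still there for at least two seconds. Then log the reject by pushing the hand lever on the grey selector box all the way over, away from the robot. Do not touch any ring, and leave the other things where they are.

Things in the scene. Friction and masses are not known exactly. Their poses are not given: they have to be found in the camera images.
- faulty_ring: The faulty chainring: flat bare-aluminium toothed ring lying loose on the mat, 131 mm across the teeth, 6 mm thick, about 90 g. Rim 53 to 60 mm from the centre (plus teeth), hub ring 12 to 19 mm from the centre, open windows between. It has only four of its five arms (10 mm wide), which would stand 72 degrees apart; the missing one would run along the body's +x. Any yaw, any of the four places. Origin: centre of the underside; z up.
- gap (a point): The place to point at: middle of the missing arm of the faulty ring, 37 mm from the ring's centre along its +x, level with the ring's upper face. Axes as the ring's.
- ring_a: Sound chainring, same outline and aluminium as the faulty one but with all five arms. Origin: centre of the underside; upper face 6 mm above it. Must not be touched.
- ring_b: Sound chainring, same outline and aluminium as the faulty one but with all five arms. Origin: centre of the underside; upper face 6 mm above it. Must not be touched.
- ring_c: Sound chainring, same outline and aluminium as the faulty one but with all five arms. Origin: centre of the underside; upper face 6 mm above it. Must not be touched.
- mat: Light-blue flat mat fixed to the bench, 330 mm (x) by 360 mm (y), 3 mm thick, under the four rings, which lie in two rows of two, centres about 150 to 160 mm apart. Origin: centre of the underside.
- selector: Grey steel selector box fixed to the bench, 130 mm (its x) by 100 mm (its y), 40 mm high, carrying the lever. Its x axis points away from the robot, give or take 26 degrees. Origin: centre of the underside. On its top sits the lever's grey block, 70 by 50 mm, up to 65 mm above the bench, with an axle boss to 75 mm.
- lever_pivot (a point): The lever's hinge axis (along the selector's y), on the box's middle, 62 mm above the bench. Axes as the selector's.
- lever_tip (a point): Centre of the black ball (26 mm diameter) at the lever's end, 70 mm from the pivot, on a steel rod 10 mm thick; moves with the lever.
- lever (a joint): Lever angle in rad: 0 = leaning 0.5 rad from upright towards the selector's -x (the robot's side), 1.0 = fully over, leaning 0.5 rad towards the selector's +x (away from the robot). Starts between 0 and 0.15. Light friction, about 1 N at the ball; no spring, it stays where it is left; hard stops at both ends.
- caliper: Bystander: steel caliper, 170 mm long, lying on the bench left of the mat. Origin: centre of its bar's underside, long axis x.
- bottle: Bystander: white bottle with a yellow cap, 66 mm diameter, 190 mm tall, standing at the mat's near left. Origin: centre of the underside.
- screwdriver: Bystander: screwdriver with black handle, 160 mm long, lying on the bench beyond the selector. Origin: underside at mid-length, long axis x.
There are look-alikes about, which are no part of the job. What is shaped like the faulty_ring but black, pink or purple is not meant.

How it is judged:
By the outcome, as a careful person would: the job done as asked, in the order asked, and still so for the second after the job is handed in, with the robot touching nothing.
It also fails if it takes over 48 s, if anything falls off the work surface, if the arm or the gripper's body presses on something with over 40 N, if the wrist force passes 120 N, or if a joint passes its speed limit or range.

## Working session

There is one attempt and no reset: what is moved stays moved. The work goes in short steps, Python scripts to look and compute and a tool call to move; the robot and the scene stay as the last step left them, time stands still between calls to the robot, and variables do not carry over. Pictures are saved under pics/ and viewed, at most 10 in all, crops included, and the job is handed in when it is done.

Besides the shell and the picture viewer there is one more tool, called by a JSON object that holds its "method" and its "body", one argument or row to a line. carry_out: Moves the arm, as the interface text tells. Its arguments: {"type":"object","properties":{"moves":{"type":"array"},"squeeze":{"type":"number"}},"required":["moves"]}

```bash
mkdir -p pics; cat > h.py <<'E'
import numpy as np, cv2, json
from workcell import get_obs, grab_frame, finish_job, pinch_z
def save(name,fn):
    f=grab_frame(name); cv2.imwrite(fn,f["pixels"][:,:,::-1]); return f
def K(f):
    F=240/np.tan(np.radians(f["vertical_fov"]/2)); return F,f["cx"],f["cy"]
def ray(f,u,v,z):
    F,cx,cy=K(f); T=np.array(f["world_to_cam"]); R=T[:3,:3]; o=-R.T@T[:3,3]
    d=R.T@np.array([(u-cx)/F,(v-cy)/F,1]); return o+d*(z-o[2])/d[2]
def proj(f,p):
    F,cx,cy=K(f); T=np.array(f["world_to_cam"]); q=T[:3,:3]@np.array(p)+T[:3,3]; return q[0]/q[2]*F+cx,q[1]/q[2]*F+cy
E
python3 - <<'E'
from h import *
for n in("top","scene"):
    f=save(n,f"pics/{n}.png"); np.save(f"{n}.npy",f,allow_pickle=True); print({k:v for k,v in f.items() if k!="pixels"})
print(get_obs())
E
```

```text
{'vertical_fov': 43.330630355701786, 'cx': 321.99531662633, 'cy': 232.05415560630408, 'world_to_cam': array([[ 6.92648202e-03, -9.99965257e-01,  4.63784517e-03,
        -1.39929152e+01],
       [-9.96034756e-01, -7.31048114e-03, -8.86640893e-02,
         5.63880895e+02],
       [ 8.86949137e-02, -4.00532476e-03, -9.96050787e-01,
         1.29831724e+03],
       [ 0.00000000e+00,  0.00000000e+00,  0.00000000e+00,
         1.00000000e+00]])}
{'vertical_fov': 57.227204260934904, 'cx': 320.5523277765882, 'cy': 238.73727538714903, 'world_to_cam': array([[-7.47819230e-01,  6.63560529e-01, -2.13031180e-02,
         4.29117589e+02],
       [ 4.81881328e-01,  5.20439043e-01, -7.04935166e-01,
        -2.05047619e+02],
       [-4.56680177e-01, -5.37429648e-01, -7.08951754e-01,
         1.22922229e+03],
       [ 0.00000000e+00,  0.00000000e+00,  0.00000000e+00,
         1.00000000e+00]])}
{'time_s': 0.1, 'joints': array([ 6.78904310e+01,  5.03619649e+00,  7.86141669e+01,  7.02816825e-04,
        9.64655371e+01, -5.90685890e+00]), 'dq': array([ 0.03596432, -0.11592308, -0.17115676, -0.09813385,  0.03579335,
        0.00277454]), 'effort': array([ 2.64811475e-03, -3.41252911e+01, -3.03301549e+01,  7.19695073e-02,
        3.04151117e-02, -8.96721349e-05]), 'eef_pos': array([153.27823932, 527.68969237, 204.42562944]), 'ee_rot': array([-1.79884787e+02, -1.26222886e-02,  1.63797356e+02]), 'force': array([ 1.04256311, -0.28956334,  0.1252216 ]), 'wrist_torque': array([-0.07614251,  0.00990664,  0.00275964]), 'grasp_force': 0.0, 'gripper_width': 93.7684465078726}
```

View pics/top.png

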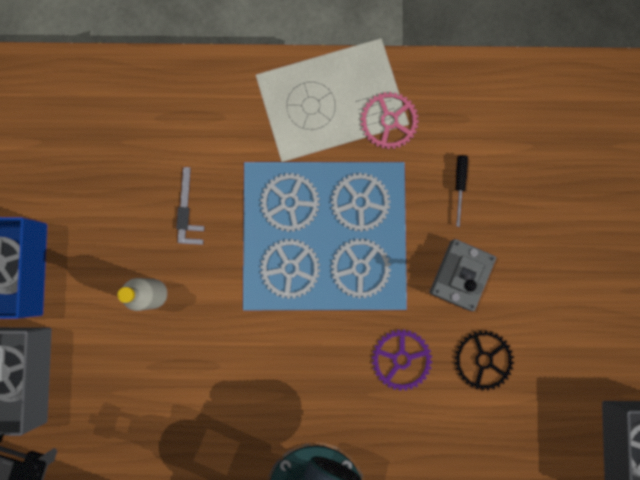

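View pics/scene.png

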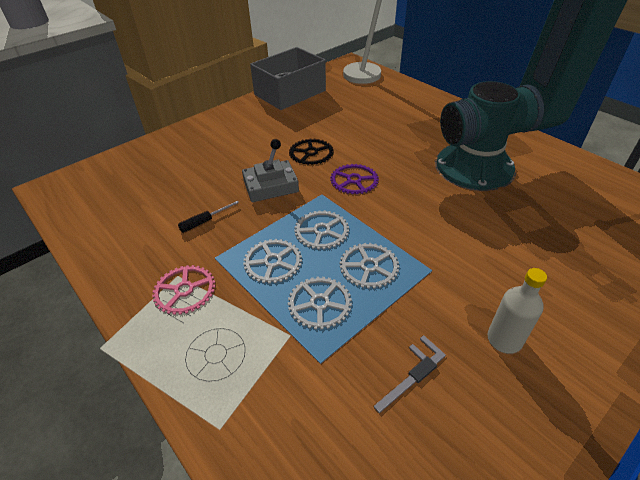

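The top view shows the blue mat (244–406, 162–310) with four silver rings at about (290,202), (361,202), (290,268) and (361,268). The pink, purple and black rings are off the mat and are decoys. The selector box is at about (464,274), with the ball at about (471,285). I'll enlarge the four rings and measure their arms.

```bash
python3 - <<'E'
from h import *
f=np.load("top.npy",allow_pickle=True).item(); im=f["pixels"]
c=cv2.resize(im[162:310,245:405],None,fx=4,fy=4,interpolation=cv2.INTER_CUBIC); cv2.imwrite("pics/mat.png",c[:,:,::-1])
c=cv2.resize(im[225:320,420:510],None,fx=6,fy=6,interpolation=cv2.INTER_CUBIC); cv2.imwrite("pics/sel.png",c[:,:,::-1])
g=im[:,:,0].astype(np.float32)  # red: mat low, aluminium high
def samp(c,r,a,z=9):
    P=[proj(f,[c[0]+r*np.cos(t),c[1]+r*np.sin(t),z]) for t in a]; P=np.array(P,np.float32)
    return cv2.remap(g,P[None,:,0].copy(),P[None,:,1].copy(),cv2.INTER_LINEAR)[0]
A=np.radians(np.arange(0,360,3))
from scipy.optimize import minimize
for u,v in((290,202),(361,202),(290,268),(361,268)):
    p=ray(f,u,v,9)[:2]
    cost=lambda c:-(sum(samp(c,r,A).mean() for r in(55,57,59,14,16))-sum(samp(c,r,A).mean() for r in(73,75,4)))
    c=minimize(cost,p,method="Nelder-Mead",options=dict(initial_simplex=[p,p+[6,0],p+[0,6]])).x
    s=np.mean([samp(c,r,A) for r in(30,34,38,42)],0)
    # 5-arm comb fit
    best=max(range(0,72),key=lambda k:sum(np.interp((k+72*i)%360,np.arange(0,363,3),np.r_[s,s[0]]) for i in range(5)))
    print((u,v),c.round(1),[((best+72*i),int(np.interp((best+72*i)%360,np.arange(0,363,3),np.r_[s,s[0]]))) for i in range(5)],int(s.min()))
E
```

```text
(290, 202) [632.5  62.1] [(48, 158), (120, 159), (192, 159), (264, 157), (336, 157)] 78
(361, 202) [634.2 -95.6] [(39, 155), (111, 156), (183, 155), (255, 155), (327, 155)] 72
(290, 268) [484.7  60. ] [(30, 160), (102, 162), (174, 161), (246, 160), (318, 159)] 79
(361, 268) [486.5 -96.3] [(33, 156), (105, 158), (177, 159), (249, 86), (321, 156)] 75
```

View pics/mat.png

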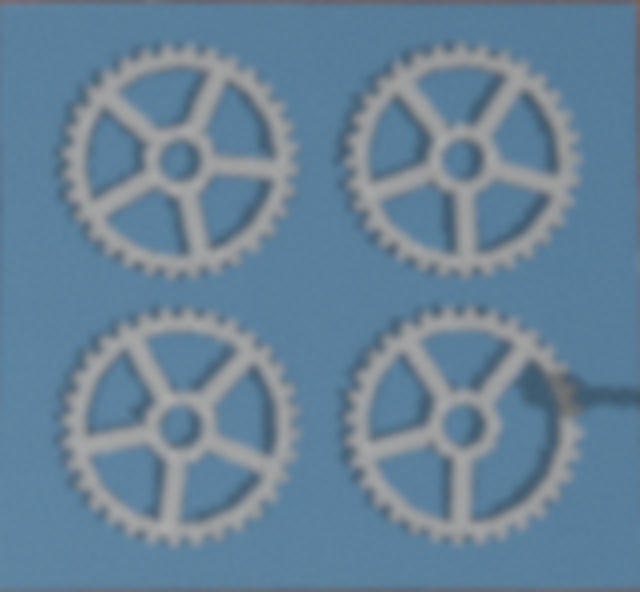

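View pics/sel.png

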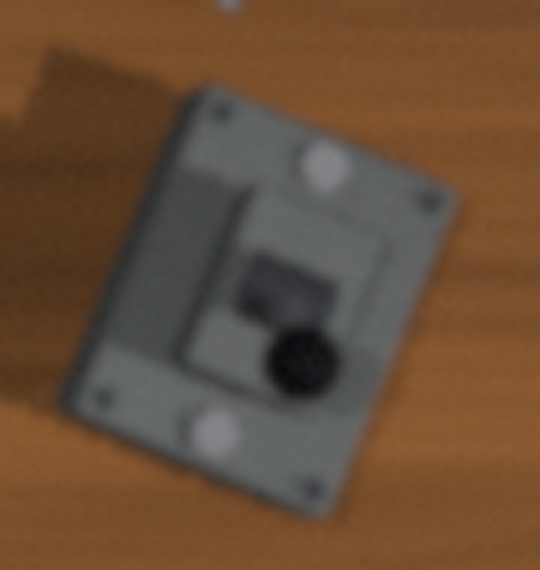

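In the enlarged crop, three rings have all five arms. The lower-right one, centred at (361,268) in the full picture, is silver, on the mat, and has no arm at 249° (crop ~(500,450)), where the brightness is 86 against about 157 for its other arms. That is the faulty ring. The selector crop shows the four corner screws and the ball at crop (303,360). Next I'll work out the selector pose and the first moves.

```bash
python3 - <<'E'
from h import *
f=np.load("top.npy",allow_pickle=True).item()
S=[ray(f,420+a/6,225+b/6,40)[:2] for a,b in((222,110),(430,202),(313,488),(103,398))]
x=(S[0]+S[1]-S[2]-S[3]); yaw=np.degrees(np.arctan2(x[1],x[0])); c=np.mean(S,0)
print("sel",c,yaw, np.linalg.norm(S[0]-S[3]),np.linalg.norm(S[0]-S[1]))
b=ray(f,420+303/6,225+360/6,124); X=np.array([np.cos(np.radians(yaw)),np.sin(np.radians(yaw))])
print("ball",b,(b[:2]-c)@X,(b[:2]-c)@[-X[1],X[0]])
print("bottle",ray(f,126,295,190))
o=get_obs(); y=np.radians(o["ee_rot"][2])
d=np.array([473.2,-130.8])-o["eef_pos"][:2]
print("tool shift",d@[np.cos(y),np.sin(y)],d@[np.sin(y),-np.cos(y)],"tool x yaw",np.degrees(y))
E
```

```text
sel [ 472.38342886 -317.60905387] -23.038784705674235 112.64859917626441 81.37049239035657
ball [ 450.36847955 -309.20510693  124.        ] -23.547959716713628 -0.8819923474309044
bottle [426.7404892  361.45939232 190.        ]
tool shift -490.95667901966124 -543.0655091603462 tool x yaw 163.79735561560747
```

{"method": "carry_out", "body": {
  "moves": [
    [0,0,0,0,0,-30,0],
    [0,0,6.8,0,0,-30,0],
    [0,0,0,-20,-20,0,255],
    [0,0,0,-20,-30,0,255],
    [0,0,0,-20,-35,0,255],
    [0,0,0,-20,-35,0,255],
    [0,0,0,-20,-35,0,255],
    [0,0,0,-20,-35,0,255],
    [0,0,0,-20,-35,0,255],
    [0,0,0,-20,-35,0,255],
    [0,0,0,-20,-35,0,255],
    [0,0,0,-20,-35,0,255]
  ]
}}

```text
time_s: 1.3
eef_pos: [208.1, 144.8, 265.1]
ee_rot: [180.0, 0.0, 157.1]
force: [0.8, -0.6, 0.6]
gripper_width: 17.9
grasp_force: 0.0
```

```bash
cat > rel.py <<'E'
from h import *
import sys
from scipy.spatial.transform import Rotation as R
o=get_obs(); M=R.from_euler("xyz",o["ee_rot"],degrees=True).as_matrix()
print(o["time_s"],o["eef_pos"].round(1),o["ee_rot"].round(2),o["force"].round(1),round(o["gripper_width"],1),o["joints"].round(0))
t=np.array([float(a) for a in sys.argv[1:4]])
print("shift",(M.T@(t-o["eef_pos"])).round(1))
E
python3 rel.py 473.2 -130.8 150
```

```text
1.3 [208.1 144.8 265.1] [1.8000e+02 2.0000e-02 1.5709e+02] [ 0.8 -0.6  0.6] 17.9 [ 22. -34. 103.  -0. 112. -45.]
shift [-351.5 -150.7  115.2]
```

{"method": "carry_out", "body": {
  "moves": [
    [0,0,0,-35,-15,0,255],
    [0,0,0,-35,-15,0,255],
    [0,0,0,-35,-15,0,255],
    [0,0,0,-35,-15,0,255],
    [0,0,0,-35,-15,0,255],
    [0,0,0,-35,-15,0,255],
    [0,0,0,-35,-15,20,255],
    [0,0,0,-35,-15,30,255],
    [0,0,0,-35,-15,30,255],
    [0,0,0,-30,-10,30,255],
    [0,0,0,0,0,0,255],
    [0,0,0,0,0,0,255]
  ]
}}

```text
time_s: 2.5
eef_pos: [468.7, -121.8, 154.1]
ee_rot: [180.0, -0.2, 157.0]
force: [-0.0, 0.5, 1.0]
gripper_width: 0.4
grasp_force: 0.0
```

```bash
python3 rel.py 473.2 -130.8 150; python3 - <<'E'
from h import *
from scipy.spatial.transform import Rotation as R
o=get_obs(); f=save("wrist","pics/w1.png"); f["obs"]=o; np.save("w1.npy",f,allow_pickle=True)
T=np.eye(4); T[:3,:3]=R.from_euler("xyz",o["ee_rot"],degrees=True).as_matrix(); T[:3,3]=o["eef_pos"]
f["world_to_cam"]=np.linalg.inv(T@np.array(f["T_tool_cam"])); np.save("w1.npy",f,allow_pickle=True)
print("centre,gap px",proj(f,[486.5,-96.3,9]),proj(f,[473.2,-130.8,9]))
E
```

```text
2.5 [ 468.7 -121.8  154.1] [179.98  -0.23 156.95] [-0.   0.5  1. ] 0.4 [-21.  -2.  92.   0.  91. -88.]
shift [-7.7 -6.5  4.1]
centre,gap px (np.float64(354.2050668497536), np.float64(235.30582215282385)) (np.float64(312.3565667548134), np.float64(236.7110455410477))
```

View pics/w1.png

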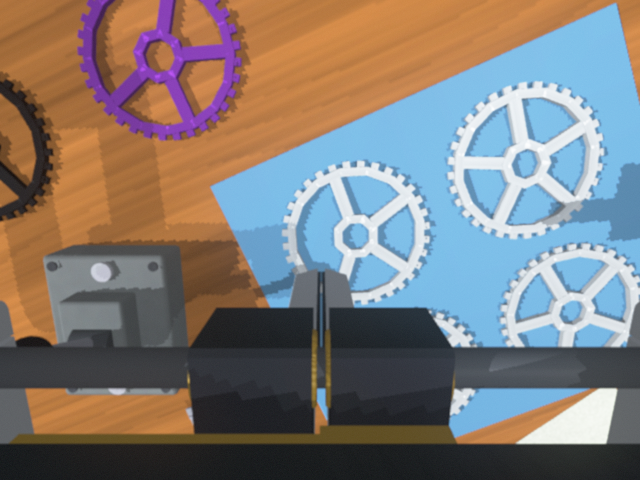

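The wrist view shows the faulty ring centred near (359,236), with the gap at its left side (~(315,240)). I predicted (354,235), so I'll fit it numerically from this view with a fresh, settled frame.

```bash
cat > fit.py <<'E'
from h import *
from scipy.spatial.transform import Rotation as R
from scipy.optimize import minimize
o=get_obs(); f=grab_frame("wrist")
T=np.eye(4); T[:3,:3]=R.from_euler("xyz",o["ee_rot"],degrees=True).as_matrix(); T[:3,3]=o["eef_pos"]
f["world_to_cam"]=np.linalg.inv(T@np.array(f["T_tool_cam"]))
g=f["pixels"][:,:,0].astype(np.float32)
def samp(c,r,a,z=9):
    P=np.array([proj(f,[c[0]+r*np.cos(t),c[1]+r*np.sin(t),z]) for t in a],np.float32)
    return cv2.remap(g,P[None,:,0].copy(),P[None,:,1].copy(),cv2.INTER_LINEAR)[0].mean()
def fit(p):
    al=np.radians(np.arange(0,360,6)); p=np.array(p,float)
    def cost(q):
        ar=np.radians(q[2]+72*np.array([1,2,3,4])); md=ar[:3]+np.radians(36)
        return -(samp(q,14,al)+samp(q,17,al)-samp(q,8,al)-samp(q,5,al)+sum(samp(q,r,ar)-samp(q,r,md) for r in(28,36,44))-samp(q,25,md)+samp(q,54.5,md)-samp(q,50,md))
    return minimize(cost,p,method="Nelder-Mead",options=dict(initial_simplex=[p,p+[5,0,0],p+[0,5,0],p+[0,0,6]],xatol=.05)).x
print(o["eef_pos"].round(1)); q=fit([483,-100,249]); t=np.radians(q[2])
print("faulty",q.round(1),"gap",(q[:2]+37*np.array([np.cos(t),np.sin(t)])).round(1))
print("far-right ring", fit([634.2,-95.6,255]).round(1))
E
python3 fit.py
```

```text
[ 469.3 -121.6  155.9]
faulty [487.8 -95.8 246.6] gap [ 473.1 -129.8]
far-right ring [637.8 -82.  260.6]
```

```bash
python3 rel.py 473.1 -130.3 29
```

```text
2.6 [ 469.7 -121.6  156.9] [1.7998e+02 1.1000e-01 1.5703e+02] [-0.7  0.3  0.4] 0.4 [-21.  -3.  92.   0.  91. -88.]
shift [ -6.3  -6.7 127.9]
```

{"method": "carry_out", "body": {
  "moves": [
    [0,0,0,-3,-3,20,255],
    [0,0,0,-3,-3,25,255],
    [0,0,0,0,0,25,255],
    [0,0,0,0,0,20,255],
    [0,0,0,0,0,10,255],
    [0,0,0,0,0,5,255],
    [0,0,0,0,0,0,255],
    [0,0,0,0,0,0,255],
    [0,0,0,0,0,0,255],
    [0,0,0,0,0,0,255]
  ]
}}

```text
time_s: 3.6
eef_pos: [473.3, -130.1, 51.4]
ee_rot: [180.0, 0.1, 157.0]
force: [0.8, -0.6, -0.1]
gripper_width: 0.5
grasp_force: 0.0
```

```bash
python3 rel.py 473.1 -130.3 28; python3 fit.py; python3 -c "
from h import *
save('wrist','pics/w2.png')"
```

```text
3.6 [ 473.3 -130.1   51.4] [1.7999e+02 1.0000e-01 1.5700e+02] [ 0.8 -0.6 -0.1] 0.5 [-22.   2.  99.   0.  78. -89.]
shift [ 0.2 -0.3 23.4]
[ 473.3 -130.1   51.4]
faulty [487.9 -95.8 246.2] gap [ 473.  -129.7]
far-right ring [637.5 -96.5 254.2]
```

View pics/w2.png

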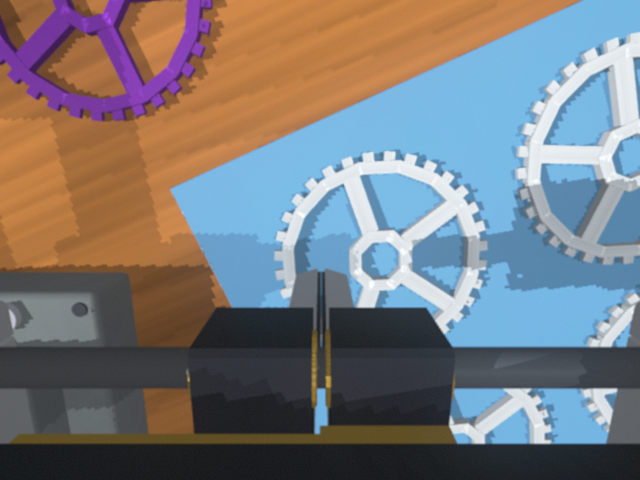

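The wrist view has the faulty ring at (381,258) and the fingertips at (320,275) over its armless left window, which agrees with the fit. I'll go down to about 19 mm above the ring and hold there.

{"method": "carry_out", "body": {
  "moves": [
    [0,0,0,0,0,8,255],
    [0,0,0,0,0,8,255],
    [0,0,0,0,0,5,255],
    [0,0,0,0,0,2,255],
    [0,0,0,0,0,0,255],
    [0,0,0,0,0,0,255],
    [0,0,0,0,0,0,255],
    [0,0,0,0,0,0,255],
    [0,0,0,0,0,0,255],
    [0,0,0,0,0,0,255],
    [0,0,0,0,0,0,255],
    [0,0,0,0,0,0,255]
  ]
}}

```text
time_s: 4.9
eef_pos: [472.7, -129.9, 27.5]
ee_rot: [180.0, 0.0, 157.0]
force: [-0.8, -0.0, 0.3]
gripper_width: 0.2
grasp_force: 0.0
```

{"method": "carry_out", "body": {
  "moves": [
    [0,0,0,0,0,0,255],
    [0,0,0,0,0,0,255],
    [0,0,0,0,0,0,255],
    [0,0,0,0,0,0,255],
    [0,0,0,0,0,0,255],
    [0,0,0,0,0,0,255],
    [0,0,0,0,0,0,255],
    [0,0,0,0,0,0,255],
    [0,0,0,0,0,0,255],
    [0,0,0,0,0,0,255],
    [0,0,0,0,0,0,255],
    [0,0,0,0,0,0,255]
  ]
}}

```text
time_s: 6.1
eef_pos: [472.7, -129.9, 27.5]
ee_rot: [180.0, 0.0, 157.0]
force: [0.7, -0.1, 0.2]
gripper_width: 0.2
grasp_force: 0.0
```

{"method": "carry_out", "body": {
  "moves": [
    [0,0,0,0,0,0,255],
    [0,0,0,0,0,0,255],
    [0,0,0,0,0,0,255],
    [0,0,0,0,0,0,255],
    [0,0,0,0,0,0,255],
    [0,0,0,0,0,0,255],
    [0,0,0,0,0,0,255],
    [0,0,0,0,0,0,255],
    [0,0,0,0,0,0,255],
    [0,0,0,0,0,0,255],
    [0,0,0,0,0,0,255],
    [0,0,0,0,0,0,255]
  ]
}}

```text
time_s: 7.3
eef_pos: [472.7, -129.9, 27.5]
ee_rot: [180.0, 0.0, 157.0]
force: [-0.1, -0.6, -0.1]
gripper_width: 0.4
grasp_force: 0.0
```

```bash
python3 rel.py 408 -290.2 180
```

```text
7.3 [ 472.7 -129.9   27.5] [179.99   0.   157.  ] [-0.1 -0.6 -0.1] 0.4 [-22.   4. 101.   0.  76. -89.]
shift [  -3.1 -172.9 -152.6]
```

{"method": "carry_out", "body": {
  "moves": [
    [0,0,0,0,0,-20,255],
    [0,0,0,0,0,-35,255],
    [0,0,0,0,0,-40,255],
    [0,0,0,0,0,-40,255],
    [0,0,0,0,-15,-17,255],
    [0,0,0,0,-30,0,255],
    [0,0,0,-3,-40,0,255],
    [0,0,0,0,-40,0,255],
    [0,0,0,0,-30,0,255],
    [0,0,0,0,-18,0,255],
    [0,0,0,0,0,0,255],
    [0,0,0,0,0,0,255]
  ]
}}

```text
time_s: 8.5
eef_pos: [407.9, -290.0, 179.3]
ee_rot: [179.9, -0.0, 157.0]
force: [0.7, -0.4, -0.3]
gripper_width: 0.7
grasp_force: 0.0
```

```bash
python3 rel.py 408 -290.2 107;python3 - <<'E'
from h import *
f=save("scene","pics/s2.png"); print(proj(f,[450.4,-309.2,124]),proj(f,get_obs()["eef_pos"]))
E
```

```text
8.5 [ 407.9 -290.   179.3] [ 1.7995e+02 -1.0000e-02  1.5696e+02] [ 0.7 -0.4 -0.3] 0.7 [ -42.   -1.   88.    0.   93. -109.]
shift [-0.2 -0.2 72.3]
(np.float64(274.4278189229265), np.float64(144.36776115923965)) (np.float64(290.94621989646515), np.float64(121.47659905641623))
```

View pics/s2.png

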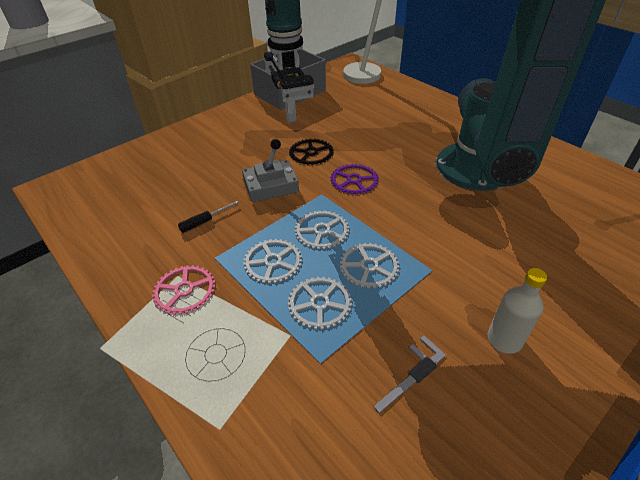

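The scene view shows the closed fingertips at (291,121), on the robot's side of the ball at (275,145), and the rings haven't moved. I'll lower the fingers and push.

{"method": "carry_out", "body": {
  "moves": [
    [0,0,0,0,0,20,255],
    [0,0,0,0,0,25,255],
    [0,0,0,0,0,20,255],
    [0,0,0,0,0,7,255],
    [0,0,0,0,0,0,255],
    [0,0,0,-5,0,0,255],
    [0,0,0,-5,0,0,255],
    [0,0,0,-5,0,0,255],
    [0,0,0,-5,0,0,255],
    [0,0,0,-5,0,0,255],
    [0,0,0,-5,0,0,255],
    [0,0,0,-5,0,0,255]
  ]
}}

```text
time_s: 9.75
eef_pos: [440.3, -304.1, 107.5]
ee_rot: [180.0, -0.0, 157.0]
force: [-1.2, 0.7, 0.5]
gripper_width: 0.8
grasp_force: 0.8
```

{"method": "carry_out", "body": {
  "moves": [
    [0,0,0,-5,0,0,255],
    [0,0,0,-5,0,0,255],
    [0,0,0,-5,0,0,255],
    [0,0,0,-5,0,0,255],
    [0,0,0,-5,0,0,255],
    [0,0,0,-5,0,0,255],
    [0,0,0,-4,0,0,255],
    [0,0,0,-3,0,0,255],
    [0,0,0,0,0,0,255],
    [0,0,0,0,0,0,255]
  ]
}}

```text
time_s: 10.75
eef_pos: [474.4, -318.6, 107.5]
ee_rot: [180.0, 0.0, 157.0]
force: [0.5, -0.2, 0.3]
gripper_width: 0.1
grasp_force: 0.0
```

{"method": "carry_out", "body": {
  "moves": [
    [0,0,0,-2,0,0,255],
    [0,0,0,-2,0,0,255],
    [0,0,0,-2,0,0,255],
    [0,0,0,0,0,0,255],
    [0,0,0,0,0,0,255]
  ]
}}

```text
time_s: 11.25
eef_pos: [479.8, -320.8, 107.5]
ee_rot: [180.0, 0.0, 157.0]
force: [-0.7, 0.5, -0.4]
gripper_width: -0.0
grasp_force: 0.3
```

{"method": "carry_out", "body": {
  "moves": [
    [0,0,0,-1,0,0,255],
    [0,0,0,-1,0,0,255],
    [0,0,0,0,0,0,255],
    [0,0,0,0,0,0,255]
  ]
}}

```text
time_s: 11.65
eef_pos: [481.6, -321.6, 107.5]
ee_rot: [180.0, 0.0, 157.0]
force: [-0.9, 0.9, 0.4]
gripper_width: 0.8
grasp_force: 0.4
```

{"method": "carry_out", "body": {
  "moves": [
    [0,0,0,-1,0,0,255],
    [0,0,0,-1,0,0,255],
    [0,0,0,0,0,0,255],
    [0,0,0,0,0,0,255]
  ]
}}

```text
time_s: 12.05
eef_pos: [482.8, -322.1, 107.3]
ee_rot: [180.0, -0.1, 157.0]
force: [-2.7, 2.0, 0.7]
gripper_width: 0.5
grasp_force: 1.7
```

{"method": "carry_out", "body": {
  "moves": [
    [0,0,0,-1,0,0,255],
    [0,0,0,0,0,0,255],
    [0,0,0,0,0,0,255]
  ]
}}

```text
time_s: 12.35
eef_pos: [483.1, -322.2, 107.2]
ee_rot: [180.0, -0.2, 157.0]
force: [-5.2, 3.2, 1.8]
gripper_width: 0.3
grasp_force: 2.8
```

{"method": "carry_out", "body": {
  "moves": [
    [0,0,0,-1,0,0,255],
    [0,0,0,0,0,0,255],
    [0,0,0,0,0,0,255]
  ]
}}

```text
time_s: 12.65
eef_pos: [483.2, -322.2, 107.2]
ee_rot: [180.0, -0.3, 157.0]
force: [-6.4, 3.6, 3.3]
gripper_width: 0.4
grasp_force: 3.9
```

The force builds while the fingers no longer advance, at the predicted position, so the lever is on its stop. I'll back off and check.

{"method": "carry_out", "body": {
  "moves": [
    [0,0,0,4,0,0,255],
    [0,0,0,10,0,0,255],
    [0,0,0,20,0,0,255],
    [0,0,0,30,0,0,255],
    [0,0,0,30,0,0,255],
    [0,0,0,10,0,-20,255],
    [0,0,0,0,0,-30,255],
    [0,0,0,0,0,-30,255],
    [0,0,0,0,0,0,255],
    [0,0,0,0,0,0,255]
  ]
}}

```text
time_s: 13.65
eef_pos: [390.0, -283.0, 188.3]
ee_rot: [-179.9, 0.2, 157.0]
force: [-0.6, -0.5, -0.6]
gripper_width: 0.4
grasp_force: 0.0
```

```bash
python3 - <<'E'
from h import *
f=save("top","pics/t2.png"); im=f["pixels"]
c=cv2.resize(im[160:320,240:510],None,fx=2.9,fy=2.9,interpolation=cv2.INTER_CUBIC); cv2.imwrite("pics/t2c.png",c[:,:,::-1])
y=np.radians(-23.04); p=[472.4+33.6*np.cos(y),-317.6+33.6*np.sin(y),123.4]; u=proj(f,p); print("full-over ball px",u,"crop",(u[0]-240)*2.9,(u[1]-160)*2.9)
m=(im[240:300,430:505].max(2)<25); v=np.argwhere(m); print("dark centroid",v.mean(0)[::-1]+[430,240],len(v))
print(get_obs()["force"],get_obs()["dq"].round(2))
E
```

```text
full-over ball px (np.float64(480.68284835084825), np.float64(258.78220200041557)) crop 697.9802602174599 286.46838580120516
dark centroid [491.65811966 280.57264957] 117
[-0.83212245  0.17133259  0.03566297] [ 0.05  1.05  1.43 -0.02  0.39  0.07]
```

View pics/t2c.png

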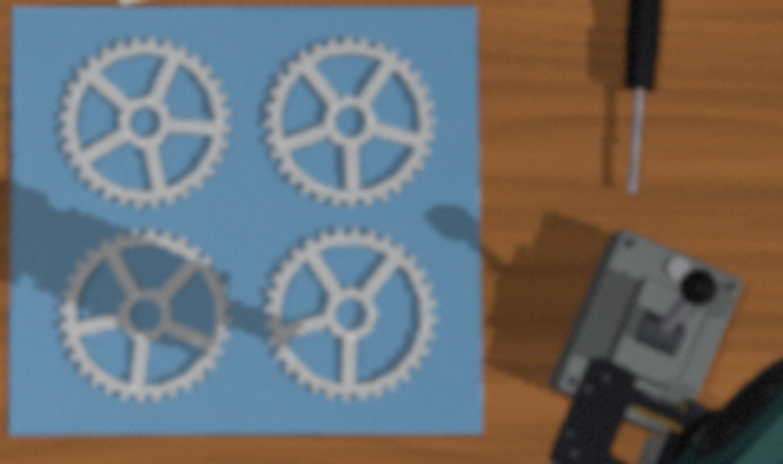

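The ball is now at crop (697,287), against a predicted fully-over position of (698,286). The rings haven't moved and the robot is clear of everything. Handing in.

```bash
python3 -c "
from h import *
print(finish_job())"
```

```text
the job is handed in; nothing more can be done
None
```

The job is handed in: I pointed about 19 mm above the missing arm of the lower-right ring (as seen in the top camera view) for about 3 s, then pushed the lever over to its stop. No ring moved in the pictures, and the robot ended clear of everything at about 13.7 s.

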